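# Prove the hand brake of a spool stand

### The job

Before silk edging is wound on, try out the hand brake of the spool stand: push its lever (the one with the T-shaped crossbar) down past the first notch to the second and last one, so that it stays down by itself when you let go, and then press the round release button on top of the brake housing so that the lever springs all the way back up. Leave the eyelet press and its ball-knobbed lever alone.

Things in the scene. Friction and masses are not known exactly. Their poses are not given: they have to be found in the camera images.
- brake_lever (a joint): Angle (rad) of the ratcheting brake lever on a small grey stand that carries a wooden spool. 0: up, leaning to the robot 50 degrees above level; grows as it is pushed down, stop at 0.97. A spring lifts it (2 to 7 N at the crossbar). It latches in the first notch (rests at 0.42) once 0.46 is passed, in the second and last (0.83) once 0.87 is passed; the release button lets it snap back to 0.
- brake_bar (a point): Centre of the lever's crossbar, a round black bar 18 mm thick and 78 mm long, level and parallel to the hinge, 120 mm from the hinge axis; about 167 mm above the table when the lever is up, 80 mm when it is in the last notch. It turns with the lever: its y axis lies along the crossbar.
- release_top (a point): Top of the release button, a black cap 30 mm across on the brake housing, 105 mm above the table. Axes fixed to the stand: z up, y along the hinge, x level from crossbar to button; the lever's hinge axis lies 45 mm along -x and 30 mm below, and the lever swings in this x-z plane. Goes down 9 mm (2 to 6.5 N), frees the lever at 6 mm. Spool (top 110 mm above the table) 45 to 183 mm along +y.
- press_lever (a joint): Angle in rad of the lever of a grey eyelet press, a bystander to be left alone: a slanting steel rod with a ball knob at the top of a C-shaped frame, 0 as it stands, growing as it is pulled down. Its knob's top is 266 mm above the table, the tallest thing among the working area; the press and the spool stand stand some 40 cm apart, either one on the left, so cross the table above that height.

How it is judged:
By the outcome, as a careful person would: the job done as asked, in the order asked, and still so for the second after the job is handed in, with the robot touching nothing.
It also fails if it takes over 43 s, if anything falls off the work surface, if the arm or the gripper's body presses on something with over 40 N, if the wrist force passes 120 N, or if a joint passes its speed limit or range.

### The arm

A 6-joint arm with a two-finger parallel gripper is mounted at the origin on the work surface. World frame = base frame: x ahead of the robot, y to its left, z up, the work surface at z = 0. Lengths are in m, angles in rad, forces in N, time in s.
With the tool pointing down it reaches from about 0.275 to 0.875 m from the base axis. Payload 12.5 kg.
Tool frame: the origin (TCP) lies between the finger pads; the fingertips stand 19 mm ahead of it and the grasp point (between the pads) is the TCP; z points along the fingers, y is the line along which they close (so a half turn about z gives the same grasp; the last joint's range is limited). The gripper opens to 85 mm and grips with 20 to 120 N. Pads are 22 mm wide; open, the fingers measure 114 mm over their backs; the gripper's body (76 mm by 85 mm) begins 54 mm behind the grasp point. The pads swing forward as they close: fully open they stand 13 mm farther back than shut.
Start: joints at [-1.305, 0.351, 1.652, -0, 1.139, -0.085], TCP at [0.189, -0.516, 0.25] pointing down, gripper open.
Joint ranges: [-2.75, 2.75], [-0.79, 2.1], [0.01, 2.65], [-1.57, 4.71], [0.07, 3.14], [-2.87, 2.87]. Speed limits (rad/s): [2.22, 2.22, 2.79, 3.14, 3.14, 3.14].

### API

Orientations are given as [roll, pitch, yaw] about the fixed x, y, z axes, in that order (R = Rz(yaw) Ry(pitch) Rx(roll)).
In Python, from station import robot gives the robot as it stands.
- The arm moves only by the tool arm_command, never from a script. Its argument "plan" is a list of rows, each a list of 6 numbers: the shift along the world's x, y, z scaled (see below), then the turn, a rotation vector about the world's x, y, z scaled (see below). In form: [[dx, dy, dz, ax, ay, az], ...]. A call has 1 to 8 rows; each row shifts and turns the commanded pose from where the row before left it; what a row does not reach is not made up. The controller multiplies each number of a shift by 400 mm and each number of a turn by 0.12 rad. A row lasts 1/10 s, in which the tool goes at most 50 mm and 8.59 degrees, less where a joint would pass 70% of its speed; a pose out of reach is approached as far as the arm can. A call with a number of a shift or a turn outside -1 to 1 is refused whole. A call with a gripper value outside its range is refused whole. "grip" is the finger opening in mm, from 0 to 85.4, set as the call begins (left out, the last holds). The fingers move at their own pace and stop on an object; "grip_force" is the grip in N (left out, the last holds). Time passes only in rows, so rows that do not move let the fingers close. It gives the time, the measured TCP pose, the force, the opening and the grip force at its end, in the units of the state.
- robot.get_obs(): the state, without advancing time (a new reading comes with each control period).
- robot.camera(name): name is "scene" or "top" or "wrist"; returns the picture (384x512x3 uint8, red, green, blue); there is no depth.
- robot.calibration(name): a dict with "mtx" (3x3 intrinsics, pixels), "R" (3x3) and "t" (3): a world point X has camera coordinates R X + t. Camera axes: x right, y down, z forward; pixel columns grow to the right and rows downward; lengths in m; the calibration is good to about 2 mm. A picture is of the moment at which its call begins: read the wrist's pose just before it. calibration takes no time and is no camera call; for the wrist camera it gives the pose at the moment of the call.
- robot.finish_job(): hands the job in; it is judged then, once.
The state is a dict: "t": time; "qpos": joint angles; "joint_vel": joint speeds; "effort": joint torques, N m; "eef_pos": TCP position; "tcp_rot": TCP orientation; "force": force on the tool from outside, world axes, zero at the start; "torque": the same for the moment, N m; "width": opening from 0.0 (shut) to 1.0 (fully open); "gripper_force": force on a finger pad.
Only numpy, scipy, OpenCV 4.12 (cv2) and the standard library are available. Lean on these libraries where they do the work, as an engineer would, in place of code of your own. Each camera call takes 0.05 s, during which the arm holds its last target. There are 200 camera calls.

## Working session

There is one attempt and no reset: what is moved stays moved. The work goes in short steps, Python scripts to look and compute and a tool call to move; the robot and the scene stay as the last step left them, time stands still between calls to the robot, and variables do not carry over. Pictures are saved under pics/ and viewed, at most 10 in all, crops included, and the job is handed in when it is done.

Besides the shell and the picture viewer there is one more tool, called after ">>>" as name(argument=value, ...) on one line, values as JSON. arm_command: Moves the arm, as the interface text tells. Shifts and turns lie within -1 to 1; 1 stands for 400 mm of shift or 0.12 rad of turn. Its arguments: {"type":"object","properties":{"plan":{"type":"array"},"grip":{"type":"number"},"grip_force":{"type":"number"}},"required":["plan"]}

```bash
mkdir -p pics; python3 - <<'E'
from station import robot
import cv2,numpy as np
o=robot.get_obs();print(o)
a=robot.camera("scene");b=robot.camera("top")
cv2.imwrite("pics/s1.png",a[:,:,::-1]);cv2.imwrite("pics/t1.png",b[:,:,::-1])
for n in("scene","top"):
  c=robot.calibration(n);print(n,c["mtx"],-c["R"].T@c["t"])
E
```

```text
{'t': 0.0, 'qpos': array([-1.30461896e+00,  3.51230779e-01,  1.65240758e+00, -7.45418376e-06,
        1.13907874e+00, -8.46350936e-02]), 'joint_vel': array([ 0.0008992 ,  0.00091305, -0.0005109 , -0.00170074, -0.00066468,
        0.00052206]), 'effort': array([ 1.31542249e-03, -5.06096399e+01, -2.91404182e+01,  3.19210301e-05,
        4.54477660e-03, -3.78092011e-06]), 'eef_pos': array([ 0.18893973, -0.5162136 ,  0.24976767]), 'tcp_rot': array([-3.14047166e+00, -8.83112937e-05,  3.50815531e-01]), 'force': array([0.03289599, 0.59586612, 0.31549447]), 'torque': array([0.01905689, 0.00576084, 0.02859278]), 'gripper_force': 0.0, 'width': 0.9979272433222686}
scene [[435.59777411   0.         251.89858464]
 [  0.         435.59777411 194.1555117 ]
 [  0.           0.           1.        ]] [1.08086881 0.07792631 0.98894796]
top [[356.58274902   0.         252.03661132]
 [  0.         356.58274902 196.9645728 ]
 [  0.           0.           1.        ]] [ 0.50824264 -0.00366692  0.8873988 ]
```

View pics/s1.png

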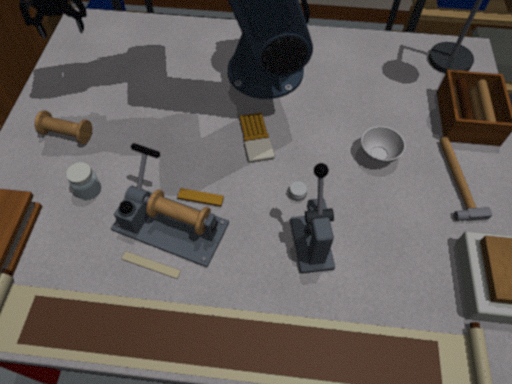

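View pics/t1.png

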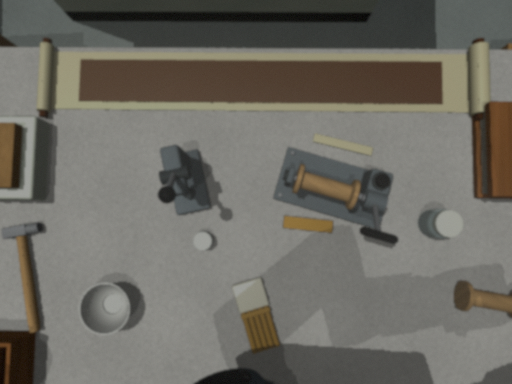

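The scene view shows the brake bar ends at about (133,147) and (157,154) and the button at (126,207). In the top view the bar ends are at about (362,231) and (396,241) and the button at (381,181). The press is on the robot's left.

```bash
cat > h.py <<'E'
from station import robot
import numpy as np
def ray(n,p,z,c=None):
  c=c or robot.calibration(n);o=-c["R"].T@c["t"]
  d=c["R"].T@np.linalg.inv(c["mtx"])@[p[0],p[1],1.]
  return o+d*(z-o[2])/d[2]
E
python3 - <<'E'
from h import *
import cv2
P={"scene":[(133,147),(157,154),(126,207)],"top":[(363,231),(396,241),(382,181)]}
for n in P:
  for p,z in zip(P[n],(.167,.167,.105)): print(n,ray(n,p,z).round(4))
t=cv2.imread("pics/t1.png")[140:260,265:425];s=cv2.imread("pics/s1.png")[130:250,80:240]
cv2.imwrite("pics/z1.png",np.vstack([cv2.resize(t,None,fx=2.5,fy=2.5,interpolation=2),cv2.resize(s,None,fx=2.5,fy=2.5,interpolation=2)]))
E
```

```text
scene [ 0.4764 -0.2731  0.167 ]
scene [ 0.4901 -0.2117  0.167 ]
scene [ 0.6057 -0.2705  0.105 ]
top [ 0.49   -0.2135  0.167 ]
top [ 0.4711 -0.2789  0.167 ]
top [ 0.5982 -0.2737  0.105 ]
```

View pics/z1.png

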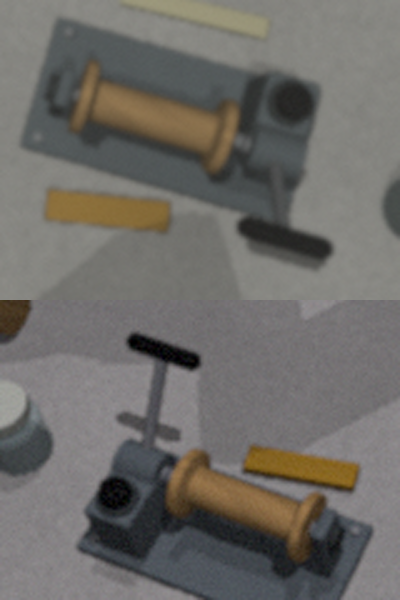

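>>> arm_command(plan=[[0.09, 0.083, 0, 0, 0, -0.7], [0.09, 0.083, 0, 0, 0, -0.7], [0.09, 0.083, 0, 0, 0, -0.7], [0.09, 0.083, 0, 0, 0, -0.7], [0.09, 0.083, 0, 0, 0, -0.7], [0.09, 0.083, 0, 0, 0, -0.7], [0.09, 0.083, 0, 0, 0, -0.55], [0.05, 0.083, 0, 0, 0, 0]], grip=0)

```text
t: 0.9
eef_pos: [0.4629, -0.2491, 0.2501]
tcp_rot: [-3.141, -0.0, -0.221]
force: [0.6, 0.2, -0.4]
width: 0.0
gripper_force: 0.0
```

```bash
python3 - <<'E'
from h import *
import cv2
o=robot.get_obs();print(o["eef_pos"],o["tcp_rot"],o["width"])
c=robot.calibration("wrist");np.save("cw.npy",c,allow_pickle=True)
a=robot.camera("wrist");cv2.imwrite("pics/w1.png",a[:,:,::-1])
E
```

```text
[ 0.46285809 -0.24910971  0.25005589] [-3.14145173e+00 -1.97869047e-04 -2.20676628e-01] 0.0002196262235403133
```

View pics/w1.png

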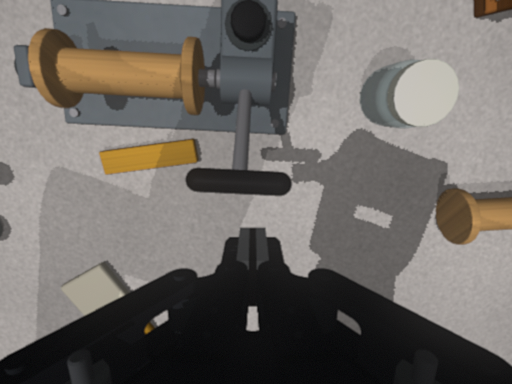

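The wrist view shows the bar from (187,180) to (291,184), and the button at (249,21).

```bash
python3 - <<'E'
from h import *
for p,z in [((187,180),.167),((291,184),.167),((239,182),.167),((249,21),.105)]: print(ray("wrist",p,z).round(4))
print(robot.get_obs()["eef_pos"])
E
```

```text
[ 0.4934 -0.203   0.167 ]
[ 0.474 -0.277  0.167]
[ 0.4837 -0.2399  0.167 ]
[ 0.6003 -0.2727  0.105 ]
[ 0.46414593 -0.24532221  0.24996753]
```

>>> arm_command(plan=[[0.047, 0.0075, -0.11, 0, 0, -0.2], [0, 0, -0.015, 0, 0, 0], [-0.029, 0.0075, -0.04, 0, 0, 0], [-0.029, 0.0075, -0.04, 0, 0, 0], [-0.018, 0.0045, -0.04, 0, 0, 0], [-0.018, 0.0045, -0.04, 0, 0, 0], [0, 0, 0, 0, 0, 0]])

```text
t: 1.65
eef_pos: [0.4408, -0.2383, 0.1358]
tcp_rot: [-3.141, 0.002, -0.243]
force: [-2.5, 1.0, 2.8]
width: -0.0
gripper_force: 1.4
```

```bash
python3 - <<'E'
from h import *
import cv2
a=robot.camera("wrist");b=robot.camera("scene")
cv2.imwrite("pics/w2.png",np.hstack([a[:,:,::-1][:,100:412],cv2.resize(b[120:250,80:240,::-1],None,fx=2.5,fy=2.5)[:325].copy() if 0 else cv2.resize(b[130:250,80:240,::-1],(400,384))]))
o=robot.get_obs();print(o["eef_pos"],o["force"])
E
```

```text
[ 0.44203601 -0.23865875  0.13716082] [-2.23228829  1.19871091  3.79163077]
```

View pics/w2.png

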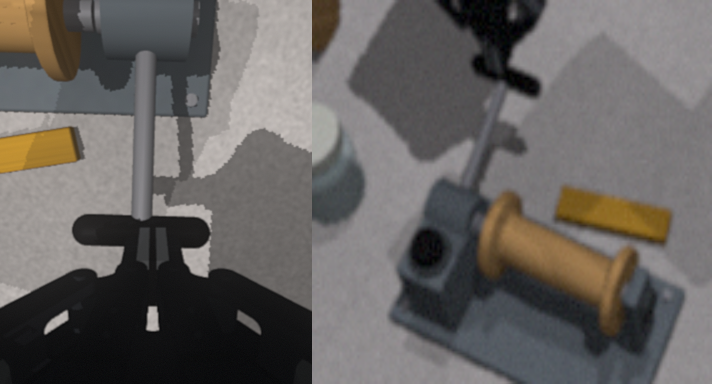

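The closed fingers rest on the middle of the bar and the lever is partly down, so I push on down.

>>> arm_command(plan=[[0.002, 0.003, -0.035, 0, 0, 0], [0.002, 0.003, -0.035, 0, 0, 0], [0, 0, -0.028, 0, 0, 0], [0, 0, 0, 0, 0, 0], [0, 0, 0, 0, 0, 0]])

```text
t: 2.25
eef_pos: [0.4439, -0.236, 0.0975]
tcp_rot: [-3.142, 0.0, -0.243]
force: [-2.0, 0.8, 2.1]
width: 0.004
gripper_force: 1.3
```

>>> arm_command(plan=[[0.004, 0, -0.007, 0, 0, 0], [0, 0, 0, 0, 0, 0], [0, 0, 0, 0, 0, 0]])

```text
t: 2.55
eef_pos: [0.4458, -0.2361, 0.0946]
tcp_rot: [3.141, -0.001, -0.243]
force: [-0.5, -0.1, 2.4]
width: 0.0
gripper_force: 1.3
```

>>> arm_command(plan=[[0, 0, 0.03, 0, 0, 0], [0, 0, 0.12, 0, 0, 0], [0, 0, 0.12, 0, 0, 0], [0, 0, 0.05, 0, 0, 0], [0, 0, 0, 0, 0, 0]])

```text
t: 3.05
eef_pos: [0.4465, -0.2365, 0.2261]
tcp_rot: [3.14, -0.006, -0.243]
force: [-0.2, -0.2, -0.7]
width: 0.001
gripper_force: 0.0
```

```bash
python3 - <<'E'
from h import *
import cv2
a=robot.camera("wrist");b=robot.camera("scene")
cv2.imwrite("pics/w3.png",np.hstack([a[:,:,::-1][:,100:412],cv2.resize(b[130:250,80:240,::-1],(400,384))]))
o=robot.get_obs();print(o["eef_pos"],o["force"])
E
```

```text
[ 0.44523861 -0.23567265  0.22241892] [-0.10470072  0.01556822 -0.10009928]
```

View pics/w3.png

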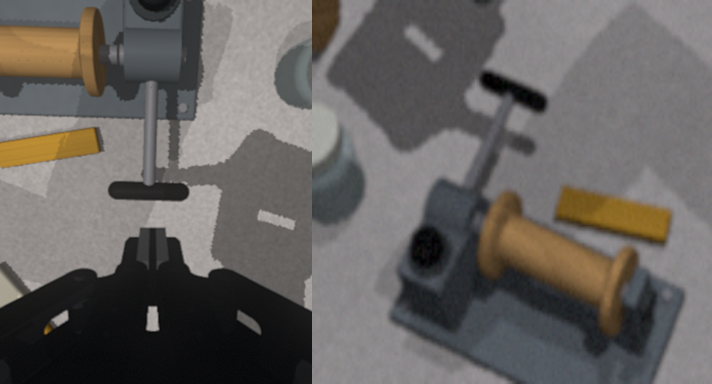

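The lever stays down with the bar centre at about wrist (248,190) and scene (160,158). I'll work out which notch that is.

```bash
python3 - <<'E'
from h import *
import cv2
u=np.array([.969,-.247,0]);H=np.array([.601,-.2725,.075])-.045*u
for th in(.42,.75,.83,.9):
  X=H-.12*np.cos(.8727-th)*u+[0,0,.12*np.sin(.8727-th)]
  for n in("wrist","scene"):
    c=robot.calibration(n);x=c["mtx"]@(c["R"]@X+c["t"]);print(th,n,(x[:2]/x[2]).round(1),round(78e-3*c["mtx"][0,0]/x[2],1))
print(ray("wrist",(252,2),.105), robot.get_obs()["eef_pos"])
E
```

```text
0.42 wrist [248.2 191.5] 99.2
0.42 scene [154.2 150.8] 31.5
0.75 wrist [248.7 191.5] 84.6
0.75 scene [159.  156.6] 30.4
0.83 wrist [248.8 189.4] 81.8
0.83 scene [159.8 158.5] 30.2
0.9 wrist [248.9 187.1] 79.4
0.9 scene [160.4 160.4] 30.0
[ 0.5853039 -0.2706252  0.105    ] [ 0.44523861 -0.23567265  0.22241892]
```

Second notch it is (scene position and bar size match 0.83). Next is the button.

>>> arm_command(plan=[[0.1, -0.0235, 0, 0, 0, 0], [0.1, -0.023, 0, 0, 0, 0], [0.1, -0.023, 0, 0, 0, 0], [0.09, -0.023, 0, 0, 0, 0], [0, 0, -0.1, 0, 0, 0], [0, 0, -0.1, 0, 0, 0], [0, 0, 0, 0, 0, 0]])

```text
t: 3.85
eef_pos: [0.5983, -0.2711, 0.1352]
tcp_rot: [-3.138, 0.012, -0.243]
force: [0.8, 0.5, 0.3]
width: -0.002
gripper_force: 0.0
```

```bash
python3 - <<'E'
from h import *
import cv2
a=robot.camera("wrist");b=robot.camera("scene")
cv2.imwrite("pics/w4.png",np.hstack([a[:,:,::-1][:,100:412],cv2.resize(b[130:250,80:240,::-1],(400,384))]))
o=robot.get_obs();print(o["eef_pos"],o["force"])
E
```

```text
[ 0.60107243 -0.2726963   0.14184861] [0.84884889 0.27617332 0.91274054]
```

View pics/w4.png

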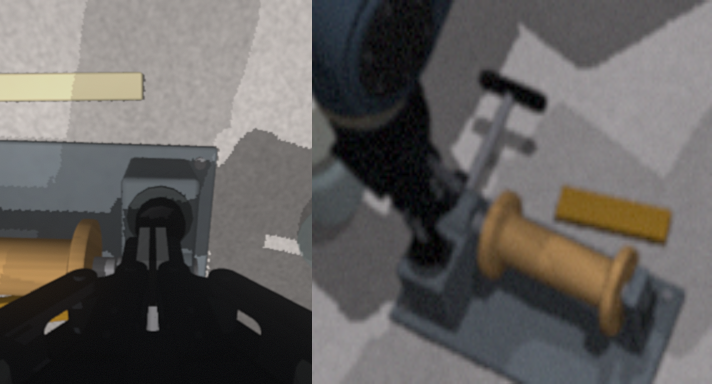

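The fingertips are over the button and the lever is still down, so I press.

>>> arm_command(plan=[[0, 0, -0.035, 0, 0, 0], [0, 0, -0.015, 0, 0, 0], [0, 0, -0.015, 0, 0, 0], [0, 0, 0, 0, 0, 0], [0, 0, 0, 0, 0, 0]])

```text
t: 4.45
eef_pos: [0.6017, -0.2731, 0.1171]
tcp_rot: [3.141, -0.001, -0.243]
force: [-0.5, 0.9, 5.2]
width: -0.0
gripper_force: 2.5
```

```bash
python3 - <<'E'
from h import *
import cv2
b=robot.camera("scene")
cv2.imwrite("pics/w5.png",cv2.resize(b[110:250,80:240,::-1],(400,350)))
o=robot.get_obs();print(o["eef_pos"],o["force"])
E
```

```text
[ 0.60174084 -0.27307418  0.1172307 ] [-0.28763322  0.58249953  4.37413945]
```

View pics/w5.png

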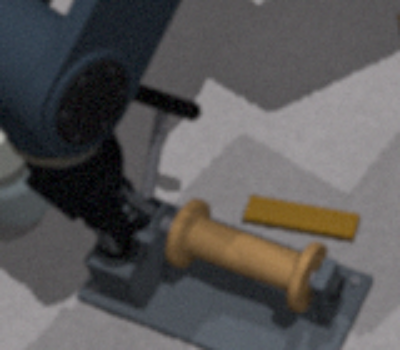

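The lever has sprung up: the bar's end is back at about scene (158,155). I retreat straight up and check.

>>> arm_command(plan=[[0, 0, 0.06, 0, 0, 0], [0, 0, 0.12, 0, 0, 0], [0, 0, 0.12, 0, 0, 0], [0, 0, 0.1, 0, 0, 0], [0.05, -0.1, 0, 0, 0, 0], [0.05, -0.1, 0, 0, 0, 0], [0, 0, 0, 0, 0, 0], [0, 0, 0, 0, 0, 0]])

```text
t: 5.3
eef_pos: [0.6411, -0.3532, 0.2754]
tcp_rot: [-3.141, 0.001, -0.244]
force: [-0.6, 0.9, 0.0]
width: -0.001
gripper_force: 0.0
```

```bash
python3 - <<'E'
from h import *
import cv2
b=robot.camera("scene");t=robot.camera("top")
cv2.imwrite("pics/w6.png",np.hstack([cv2.resize(b[110:250,80:240,::-1],(400,350)),cv2.resize(t[130:270,265:425,::-1],(400,350))]))
print(robot.get_obs()["force"])
E
```

```text
[ 0.08740457 -0.28420207  0.79599883]
```

View pics/w6.png

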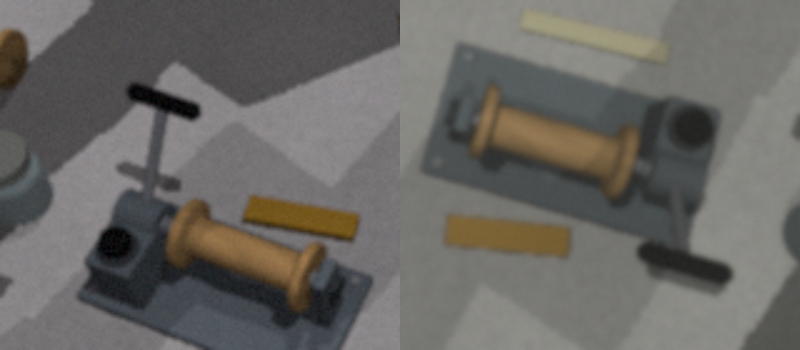

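The bar is back at its start position, scene crop (163,100) and top crop (685,262), and the robot is clear of everything.

```bash
python3 -c "
from station import robot
print(robot.finish_job())"
```

```text
the job is handed in; nothing more can be done
None
```

The brake lever was pushed down to its second notch and stayed there by itself, then sprang all the way back up when I pressed the release button; I kept clear of the eyelet press and handed the job in after about 5 s of robot time.

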